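Switch off the musical toy and offer the ball dish to the child's side

TASK

Switch the musical toy off by turning the knob on its base anticlockwise (seen from above) until it stops, with the ball dish still in place. Then pick up the dish by its arched handle, raise it about ten centimetres straight above its seat, and turn it a quarter turn so that its thumb tab points along the length of the base, to the side where the hook rail with the pacifier holder stands. Keep the dish level with the loose ball resting in its middle, do not touch the ball or shift the jar, teether or rattle, and finish still holding the dish up there, steady: do not put it down.

Things in the scene. Friction and masses are not known exactly. Their poses are not given: they have to be found in the camera images.
- toy_base: Musical toy base: white flat box fixed to the nightstand, 190 (x) x 340 (y) x 40 mm high; origin under its centre, z up. Its long axis is y. The knob is at (0, -105) mm, the dish's seat at (0, +85) mm of its frame.
- seat (a point): Centre of the dish's seat, a flat round grey felt disc (116 mm across) on the base's top, 40 mm above the nightstand; axes parallel to those of the base.
- knob (a joint): Angle of the knob, rad, 0 to 2.4. 0 = off, the anticlockwise end stop; it grows as the knob is turned clockwise seen from above. Stays where it is left; it takes about 0.04 N m to turn.
- knob_grip (a point): Point on the knob's vertical axis at the height to grip, 37 mm above the base's top; turns with the knob. The knob is a 44 mm disc with an upright bar grip on it, 42 mm long (point x), 14 mm thick (point y), 32 mm tall, its top 44 mm above the base's top. At 0 (off) the bar lies along the base's x.
- dish: Loose round beech dish, 150 mm across, rim 21 mm high, about 0.2 kg; origin: centre of its underside. Inside: a cone rising at 8 degrees from a middle 6 mm above the underside. A flat thumb tab (28 mm wide) juts out along +x. An arched handle spans it: legs at y = +-73 mm and a straight top bar along y, 14 mm thick (x), 16 mm tall. At the start the tab points about along the base's +x.
- dish_grip (a point): Middle of the dish's handle bar, 94 mm above the dish's underside, over its centre; axes parallel to those of the dish (bar along y).
- dish_tab (a point): Tip of the thumb tab, 114 mm from the dish's centre along the dish's +x; tab 8 mm thick, 15 mm above the underside.
- ball_center (a point): Centre of the loose wooden ball, 32 mm across, which rests in the middle of the dish, its centre 22 mm above the dish's underside. It rolls off the middle if the dish tilts or is jerked.
- hook_rail: White-painted hook rail fixed near one side edge of the nightstand (left or right): a bar 340 mm long along x on two posts, 107 mm high, with four steel pegs and a grey round plastic pacifier holder 52 mm across; origin under its middle.
- monitor: Grey baby monitor camera, a ball head on a stand, 72 mm wide, 110 mm high, fixed near the other side edge; origin under its centre.
- teether: Loose round teething ring, 72 mm across, 14 mm high, lying flat; origin at the centre of its underside.
- jar: Loose lidded glass jar, 66 mm across, 100 mm high; origin at the centre of its underside.
- rattle: Loose beech rattle lying on its side, about 140 mm long, 44 mm high; origin under its middle, handle towards -x.

How it is judged:
On the way, in this order (a step that is already met when the one before it is completed fails the run):
1. the knob is turned to its off stop while the dish still stands on its seat (value of joint knob below 0.06 rad and z of dish in the frame of seat below 0.01 m and horizontal distance between dish and seat below 0.03 m), for 0.2 s.
2. the dish is lifted clear of the base by its handle, ball in the middle (z of dish in the frame of seat above 0.06 m and contact force between the fingers and dish above 1 N and angle between dish's own z axis and vertical below 0.15 rad and z of ball_center in the frame of dish between 0.015 and 0.032 m), for 0.2 s.
At the end, for the whole second after the job is handed in: Knob off within 0.08 rad; dish held by the gripper, its underside 60 to 170 mm above the seat and within 50 mm of over it, level within 5 deg, tab along the base's long axis within 10 deg to the hook rail's side; ball in the dish within 12 mm of its centre; dish and ball still (value of joint knob below 0.08 rad and z of dish in the frame of seat between 0.06 and 0.17 m and contact force between the fingers and dish above 1 N and contact force between dish and toy_base below 0.1 N and horizontal distance between dish and seat below 0.05 m and angle between dish's own z axis and vertical below 0.087 rad and angle between the x axis of dish and the y axis of toy_base, either way round below 0.18 rad and x of hook_rail in the frame of dish above 0.1 m and horizontal distance between ball_center and dish below 0.012 m and z of ball_center in the frame of dish between 0.015 and 0.032 m and linear speed of dish below 0.02 m/s and angular speed of dish below 0.1 rad/s and linear speed of ball below 0.04 m/s); the arm keeps its last pose, push and grip.
It fails at once if the ball strays more than 25 mm from the middle of the dish (horizontal distance between ball_center and dish above 0.025 m).
It fails at once if the dish is tilted by more than 11 degrees (angle between dish's own z axis and vertical above 0.2 rad).
It fails at once if the robot touches the ball (contact force between any of the fingers, the arm and ball above 0.1 N).
It fails at once if the jar, teether or rattle is shifted by more than 20 mm (distance of any of jar, teether, rattle from where it was at the start of the episode above 0.02 m).
It also fails if it takes over 53 s, if anything falls off the work surface, if the arm or the gripper's body presses on something with over 40 N, if the wrist force passes 120 N, or if a joint passes its speed limit or range.

ROBOT

A 6-joint arm with a two-finger parallel gripper is mounted at the origin on the work surface. World frame = base frame: x ahead of the robot, y to its left, z up, the work surface at z = 0. Lengths are in m, angles in rad, forces in N, time in s.
With the tool pointing down it reaches from about 0.375 to 0.9 m from the base axis. Payload 3.1 kg.
Tool frame: the origin (TCP) lies at the centre of the arm's flange, where the gripper is bolted on; the fingertips stand robot.tip_extent ahead of it and the grasp point (between the pads) lies 164 mm ahead of it (robot.tip_extent is the distance from the TCP to the fingertips, in m); z points along the fingers, y is the line along which they close (so a half turn about z gives the same grasp; the last joint's range is limited). The gripper opens to 87 mm and grips with 3 to 60 N. Pads are 19 mm wide; open, the fingers measure 117 mm over their backs; the gripper's body (75 mm by 190 mm) begins 51 mm behind the grasp point.
Start: joints at [1.079, 0.527, 1.433, -0, 1.181, -0.178], TCP at [0.192, 0.595, 0.405] pointing down, gripper open.
Joint ranges: [-3.08, 3.08], [-0.75, 2.2], [0.22, 2.44], [-1.43, 4.57], [0, 2.65], [-2.85, 2.85]. Speed limits (rad/s): [2.79, 2.79, 3.14, 3.14, 3.14, 3.14].

INTERFACE

Orientations are given as a unit quaternion [x, y, z, w].
In Python, from rig import get_obs, camera, hand_in, cut_out, robot gives the robot as it stands.
- The arm moves only by the tool step_arm, never from a script. Its argument "rows" is a list of rows, each a list of 6 numbers: the shift along the world's x, y, z in m, then the turn, a rotation vector about the world's x, y, z in degrees. A call has 1 to 12 rows; each row shifts and turns the commanded pose from where the row before left it; what a row does not reach is not made up. A row lasts 1/8 s, in which the tool goes at most 62.5 mm and 10.7 degrees, less where a joint would pass 70% of its speed; a pose out of reach is approached as far as the arm can. A call is refused whole if a number of a shift passes 0.0625 or a number of a turn 10.7, either way. A call with a gripper value outside its range is refused whole. "jaw" is the finger opening in m, from 0 to 0.087, set as the call begins (left out, the last holds). The fingers move at their own pace and stop on an object; "squeeze" is the grip in N (left out, the last holds). Time passes only in rows, so rows that do not move let the fingers close. It gives the time, the measured TCP pose, the force, the opening and the grip force at its end, in the units of the state.
- get_obs(): the state, without advancing time (a new reading comes with each control period).
- camera(name): name is "scene" or "side" or "wrist"; returns a dict with "pixels" (420x560x3 uint8, blue, green, red), "depth" (420x560 float32, m along the optical axis (not along the pixel's ray), 0 where there is no reading), "fov_y" (degrees; the focal length in pixels is half the picture's height over the tangent of half this angle, whatever the lens; pixels are square), "cx", "cy" (the principal point, pixels), "extrinsics" (4x4, takes a point from camera to world coordinates); the wrist camera has in their place "mount" (4x4, takes a point from camera to tool coordinates, whose origin is the TCP and whose axes are the flange's). Camera axes: x right, y up, looking along -z (the intrinsics and any distortion apply to the point x, -y, -z); pixel columns grow to the right and rows downward; lengths in m; the calibration is good to about 2 mm. A picture is of the moment at which its call begins: read the wrist's pose just before it.
- hand_in(): hands the job in; it is judged then, once.
Trained networks look in the newest picture that a camera, given by its name, has taken for a name from the list of things; names that differ only in an ending like _2 or _b are one class to them, and where a whole thing is asked for, a point or a joint stands for the part that bears it (a point fixed in the world has none). Each returns a list of dicts, best first, with "confidence" (0 to 1); they miss things now and then, are a little off and sometimes report something else, mostly with a low value. They report only what shows in the picture. A call takes as long as a camera call.
- cut_out(label, camera): "region" (420x560 bool, what is visible of it) and "extent" ([centre column, centre row, width, height] in pixels, round what is visible of it).
The state is a dict: "time": time; "q": joint angles; "joint_velocities": joint speeds; "joint_torque": joint torques, N m; "position": TCP position; "tool_rot": TCP orientation; "ft_force": force on the tool from outside, world axes, zero at the start; "moment": the same for the moment, N m; "grip_width": finger opening in m; "grip_force": force on a finger pad.
Only numpy, scipy, OpenCV 4.12 (cv2) and the standard library are available. Lean on these libraries where they do the work, as an engineer would, in place of code of your own. Each camera call takes 0.05 s, during which the arm holds its last target. There are 200 camera calls.

## Working session

There is one attempt and no reset: what is moved stays moved. The work goes in short steps, Python scripts to look and compute and a tool call to move; the robot and the scene stay as the last step left them, time stands still between calls to the robot, and variables do not carry over. Pictures are saved under pics/ and viewed, at most 10 in all, crops included, and the job is handed in when it is done.

Besides the shell and the picture viewer there is one more tool, called after "Emit:" as name(argument=value, ...), one argument or row to a line, values as JSON. step_arm: Moves the arm, as the interface text tells. Its arguments: {"type":"object","properties":{"rows":{"type":"array"},"jaw":{"type":"number"},"squeeze":{"type":"number"}},"required":["rows"]}

```bash
ls; mkdir -p pics
cat > h.py <<'E'
import numpy as np, cv2
from rig import *
from scipy.spatial.transform import Rotation as R
def shot(n):
    o=get_obs(); c=camera(n)
    if 'mount' in c:
        T=np.eye(4);T[:3,:3]=R.from_quat(o['tool_rot']).as_matrix();T[:3,3]=o['position'];c['E']=T@c['mount']
    else: c['E']=np.array(c['extrinsics'])
    d=c['depth'];f=210/np.tan(np.radians(c['fov_y'])/2)
    v,u=np.mgrid[:420,:560]
    P=np.stack([(u-c['cx'])/f*d,-(v-c['cy'])/f*d,-d],-1)
    c['W']=P@c['E'][:3,:3].T+c['E'][:3,3]; c['W'][d==0]=np.nan
    return c
E
python3 - <<'E'
from h import *
print(get_obs(),robot.__dict__ if hasattr(robot,'__dict__') else robot)
ims=[]
for n in ['scene','side','wrist']:
    c=shot(n);ims.append(c['pixels']);print(n,{k:c[k] for k in c if k not in('pixels','depth','W')})
    for l in ['toy_base','knob','dish','dish_tab','ball_center','hook_rail','monitor','teether','jar','rattle']:
        r=cut_out(l,n)
        if r:
            m=r[0]['region'];w=c['W'][m];print(l,round(r[0]['confidence'],2),np.round(r[0]['extent']),np.round(np.nanmedian(w,0),3),np.round(np.nanpercentile(w,[2,98],axis=0),3).tolist())
    cv2.imwrite(f'pics/{n}0.png',c['pixels'])
E
```

```text
pics
{'time': 0.0, 'q': array([ 1.07947784e+00,  5.28477092e-01,  1.43391716e+00, -7.46357716e-07,
        1.18141220e+00, -1.78507657e-01]), 'joint_velocities': array([-1.06904687e-06,  1.89137207e-03,  4.03053298e-04, -1.10154910e-03,
        2.86252737e-04,  1.35335624e-03]), 'joint_torque': array([ 1.09566132e-03, -4.40036523e+01, -1.76598090e+01,  6.34386786e-02,
        5.81715989e-02, -1.58438556e-04]), 'position': array([0.19214252, 0.59436381, 0.40375977]), 'tool_rot': array([ 1.55768278e-01,  9.87793004e-01, -1.04551018e-03, -3.63496888e-04]), 'ft_force': array([-0.0061117 , -0.50530872, -0.25306142]), 'moment': array([-0.01915089, -0.01348779,  0.02569136]), 'grip_force': 0.0, 'grip_width': 0.08677127486123686} {}
scene {'fov_y': 46.36248436860207, 'cx': 282.6171101406318, 'cy': 208.81353799662702, 'extrinsics': array([[ 0.76606731, -0.51414521,  0.38574029,  1.1444258 ],
       [ 0.6427291 ,  0.60683116, -0.46760587, -0.65884495],
       [ 0.00633809,  0.60614408,  0.7953296 ,  1.26527602],
       [ 0.        ,  0.        ,  0.        ,  1.        ]]), 'E': array([[ 0.766
[... 2687 characters left out ...]
t': array([[-9.29877582e-04,  9.54143825e-01,  2.99347117e-01,
         8.29662572e-02],
       [ 9.99997929e-01,  1.42913944e-03, -1.44891630e-03,
         2.65852546e-05],
       [-1.81028331e-03,  2.99345150e-01, -9.54143178e-01,
         1.89647749e-02],
       [ 0.00000000e+00,  0.00000000e+00,  0.00000000e+00,
         1.00000000e+00]]), 'E': array([[ 0.30859572, -0.90740181, -0.28529045,  0.11336274],
       [ 0.95119149,  0.29497159,  0.09070009,  0.62020437],
       [ 0.00185115, -0.2993555 ,  0.95413985,  0.38581581],
       [ 0.        ,  0.        ,  0.        ,  1.        ]])}
hook_rail 0.55 [242. 379.  21.  23.] [0.416 0.47  0.02 ] [[0.415, 0.457, 0.005], [0.431, 0.475, 0.036]]
```

```bash
python3 - <<'E'
import cv2,numpy as np
a=cv2.imread('pics/scene0.png')[130:280,190:390];b=cv2.imread('pics/side0.png')[180:330,200:400]
cv2.imwrite('pics/v1.png',np.vstack([cv2.resize(x,None,fx=2,fy=2,interpolation=2) for x in(a,b)]))
E
python3 - <<'E'
from h import *
for n in ['scene','side']:
    c=shot(n);W=c['W'];z=W[...,2]
    box=(W[...,0]>.38)&(W[...,0]<.68)&(W[...,1]>-.2)&(W[...,1]<.3)
    top=box&(abs(z-.04)<.006)
    print(n,'base',cv2.minAreaRect(W[top][:,:2].astype(np.float32)),np.median(z[top]))
    b=W[box&(z>.125)]
    print('bar',len(b),b.mean(0),cv2.minAreaRect(b[:,:2].astype(np.float32)),np.percentile(b[:,2],[5,95]))
    k=W[box&(z>.068)&(W[...,1]<.03)]
    print('knob',len(k),k.mean(0),cv2.minAreaRect(k[:,:2].astype(np.float32)),np.percentile(k[:,2],[5,95]))
    print(np.round(k,3).tolist()[:80])
E
```

```text
scene base ((0.524294376373291, 0.05904664099216461), (0.34130218625068665, 0.19131487607955933), 86.92451477050781) 0.04080567249983802
bar 264 [0.52858677 0.13607449 0.13986957] ((0.5274075269699097, 0.14040258526802063), (0.15542855858802795, 0.018313748762011528), 86.3601303100586) [0.12976208 0.14644854]
knob 76 [ 0.5205959  -0.04809941  0.08087704] ((0.5189050436019897, -0.04548288881778717), (0.014706805348396301, 0.04431630298495293), 18.115415573120117) [0.06968552 0.0870906 ]
[[0.506, -0.03, 0.084], [0.506, -0.026, 0.08], [0.512, -0.027, 0.086], [0.508, -0.032, 0.083], [0.513, -0.033, 0.087], [0.515, -0.03, 0.086], [0.516, -0.027, 0.084], [0.512, -0.041, 0.089], [0.512, -0.036, 0.084], [0.514, -0.035, 0.085], [0.515, -0.031, 0.082], [0.517, -0.029, 0.081], [0.51, -0.039, 0.081], [0.514, -0.038, 0.083], [0.515, -0.036, 0.082], [0.519, -0.035, 0.085], [0.518, -0.031, 0.079], [0.511, -0.044, 0.082], [0.514, -0.044, 0.085], [0.518, -0.043, 0.086], [0.519, -0.04, 0.085], [0.521, -0.038, 0.084], [0.521, -0.034, 0.081], [0.513, -0.046, 0.081], [0.518, -0.047, 0.086], [0.519, -0.04
[... 2648 characters left out ...]
, -0.028, 0.082], [0.513, -0.028, 0.082], [0.51, -0.029, 0.082], [0.507, -0.028, 0.083], [0.525, -0.044, 0.068], [0.521, -0.036, 0.074], [0.518, -0.025, 0.081], [0.515, -0.025, 0.081], [0.512, -0.026, 0.08], [0.51, -0.025, 0.081], [0.507, -0.029, 0.08], [0.521, -0.034, 0.071], [0.518, -0.027, 0.077], [0.515, -0.028, 0.076], [0.512, -0.024, 0.079], [0.51, -0.03, 0.075], [0.52, -0.03, 0.071], [0.517, -0.026, 0.074], [0.515, -0.025, 0.075], [0.512, -0.03, 0.072], [0.51, -0.027, 0.074], [0.507, -0.026, 0.075], [0.517, -0.027, 0.07], [0.515, -0.028, 0.07], [0.512, -0.029, 0.07], [0.509, -0.025, 0.072], [0.507, -0.026, 0.072], [0.517, -0.023, 0.069], [0.512, -0.026, 0.068], [0.506, -0.026, 0.069]]
```

View pics/v1.png

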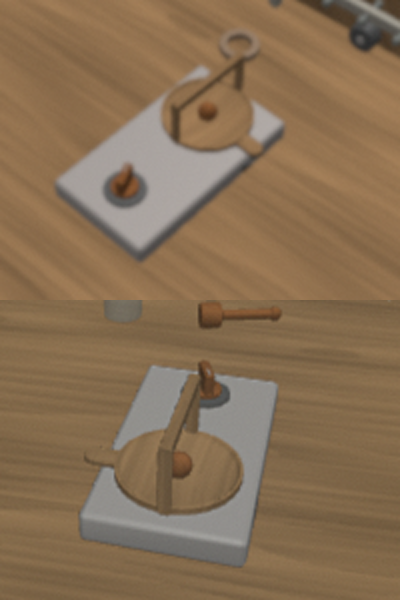

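The pictures show the base long side running along about y. The knob's bar is upright at scene px (252,222), and the dish handle is along y with the ball in the middle. The teether is beyond the dish and the hook rail is on the +y side. Next I'll hover over the knob.

Emit:
step_arm(
  rows=[
    [0.013, -0.026, 0, 0, 0, -2.2],
    [0.027, -0.053, 0, 0, 0, -4.4],
    [0.027, -0.053, 0, 0, 0, -4.4],
    [0.03, -0.058, 0, 0, 0, -4.8],
    [0.03, -0.058, 0, 0, 0, -4.8],
    [0.03, -0.058, 0, 0, 0, -4.8],
    [0.03, -0.058, 0, 0, 0, -4.8],
    [0.03, -0.058, 0, 0, 0, -4.8],
    [0.03, -0.058, 0, 0, 0, -4.8],
    [0.03, -0.058, 0, 0, 0, -4.8],
    [0.027, -0.053, 0, 0, 0, -4.4],
    [0.022, -0.048, -0.01, 0, 0, -3],
  ],
)

```text
time: 3.25
position: [0.5106, -0.0293, 0.3956]
tool_rot: [0.574, 0.819, 0.001, 0.002]
ft_force: [1.0, 0.1, -0.0]
grip_width: 0.0869
grip_force: 0.0
```

Emit:
step_arm(
  rows=[
    [0, 0, -0.02, 0, 0, 0],
    [0, 0, 0, 0, 0, 0],
    [0, 0, 0, 0, 0, 0],
  ],
)

```text
time: 3.62
position: [0.5092, -0.0265, 0.3752]
tool_rot: [0.573, 0.82, 0.0, 0.0]
ft_force: [-0.1, 0.8, 0.2]
grip_width: 0.0871
grip_force: 0.0
```

```bash
cat > m.py <<'E'
from h import *
def pca(p):
    m=p.mean(0);w,v=np.linalg.eigh(np.cov((p-m).T));return np.degrees(np.arctan2(v[1,-1],v[0,-1]))%180
def tool():
    o=get_obs();r=R.from_quat(o['tool_rot']).as_matrix();print('t',o['time'],'pos',np.round(o['position'],4),'phi',np.degrees(np.arctan2(r[1,1],r[0,1])).round(2),'z',r[:,2].round(4),'f',o['ft_force'].round(1),o['grip_width'],o['grip_force'])
E
python3 - <<'E'
from m import *
print(robot.tip_extent);tool()
c=shot('wrist');W=c['W'];z=W[...,2];cv2.imwrite('pics/w1.png',c['pixels'])
box=(W[...,0]>.38)&(W[...,0]<.68)&(W[...,1]>-.2)&(W[...,1]<.3)
for nm,m in [('base',box&(abs(z-.04)<.006)),('knobtop',box&(z>.079)&(z<.1)&(W[...,1]<.02)),('disc',box&(z>.046)&(z<.1)&(W[...,1]<.02)),('bar',box&(z>.132)&(W[...,1]>.03))]:
    p=W[m].astype(np.float32)
    if len(p)<5: print(nm,len(p));continue
    print(nm,len(p),cv2.minAreaRect(p[:,:2]),pca(p[:,:2]),np.median(p,0))
E
```

```text
0.1822
t 3.625 pos [ 0.5092 -0.0265  0.3752] phi 20.12 z [ 2.e-04  0.e+00 -1.e+00] f [-0.1  0.8  0.2] 0.08711543289635047 0.0Traceback (most recent call last):
  File "<stdin>", line 8, in <module>
cv2.error: OpenCV(4.12.0) /io/opencv/modules/imgproc/src/convhull.cpp:143: error: (-215:Assertion failed) total >= 0 && (depth == CV_32F || depth == CV_32S) in function 'convexHull'
```

View pics/w1.png

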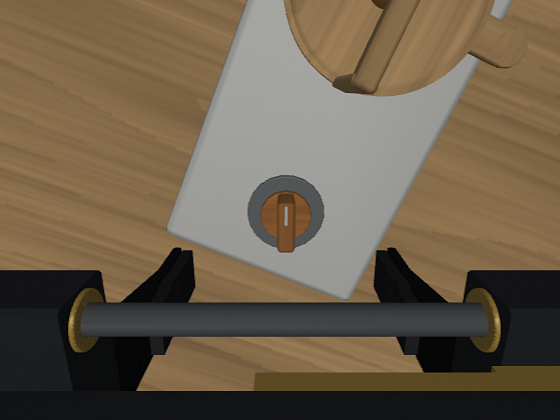

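The wrist view shows the knob bar at px (286,222). It's vertical in the picture, so the jaws are already square to it.

Run:
```python
from m import *
c=shot('wrist');W=c['W'];z=W[...,2]
box=(W[...,0]>.38)&(W[...,0]<.68)&(W[...,1]>-.2)&(W[...,1]<.3)
for nm,m in [('base',box&(abs(z-.04)<.006)),('knobtop',box&(z>.0785)&(z<.1)&(W[...,1]<.02)),('disc',box&(z>.046)&(z<.1)&(W[...,1]<.02)),('bar',box&(z>.132)&(W[...,1]>.03))]:
    p=np.ascontiguousarray(W[m].astype(np.float32)[:,:2])
    if len(p)<5: print(nm,len(p));continue
    print(nm,len(p),cv2.minAreaRect(p),pca(p),np.median(z[m]))
```

```text
base 44250 ((0.5216716527938843, 0.03416682034730911), (0.2866846024990082, 0.1894051879644394), 86.85202026367188) 50.36638978643739 0.04095567743547146
knobtop 900 ((0.516921877861023, -0.045203566551208496), (0.013579586520791054, 0.04100889712572098), 20.098182678222656) 109.99661601336012 0.0846044146045237
disc 4142 ((0.5169597864151001, -0.04493201524019241), (0.06605634838342667, 0.06497877836227417), 20.1052303314209) 25.240942021850287 0.0535540852601514
bar 3582 ((0.5309100151062012, 0.06958392262458801), (0.033961571753025055, 0.09127095341682434), 20.749893188476562) 115.4992687741999 0.14310607033842881
```

Emit:
step_arm(
  rows=[
    [0.004, -0.009, -0.01, 0, 0, 0],
    [0.004, -0.0095, -0.025, 0, 0, 0],
    [0, 0, -0.028, 0, 0, 0],
    [0, 0, -0.028, 0, 0, 0],
    [0, 0, -0.024, 0, 0, 0],
    [0, 0, -0.012, 0, 0, 0],
    [0, 0, -0.005, 0, 0, 0],
    [0, 0, 0, 0, 0, 0],
    [0, 0, 0, 0, 0, 0],
  ],
)

```text
time: 4.85
position: [0.5176, -0.0455, 0.2435]
tool_rot: [0.573, 0.82, 0.0, 0.001]
ft_force: [0.4, -0.5, -0.4]
grip_width: 0.0873
grip_force: 0.0
```

Emit:
step_arm(
  rows=[
    [0, 0, 0, 0, 0, 0],
    [0, 0, 0, 0, 0, 0],
    [0, 0, 0, 0, 0, 0],
    [0, 0, 0, 0, 0, 0],
    [0, 0, 0, 0, 0, 0],
    [0, 0, 0, 0, 0, 0],
  ],
  jaw=0.0,
  squeeze=20,
)

```text
time: 5.6
position: [0.5173, -0.0454, 0.2427]
tool_rot: [0.573, 0.82, -0.0, -0.0]
ft_force: [-0.2, -0.2, 0.8]
grip_width: 0.0352
grip_force: 0.0
```

Emit:
step_arm(
  rows=[
    [0, 0, 0, 0, 0, 0],
    [0, 0, 0, 0, 0, 0],
    [0, 0, 0, 0, 0, 0],
    [0, 0, 0, 0, 0, 0],
    [0, 0, 0, 0, 0, 0],
  ],
)

```text
time: 6.22
position: [0.5174, -0.0454, 0.2427]
tool_rot: [0.573, 0.82, 0.0, 0.0]
ft_force: [1.1, 1.5, -0.4]
grip_width: 0.0141
grip_force: 20.0
```

Gripped at 14 mm. Now turning anticlockwise, most of the way first.

Emit:
step_arm(
  rows=[
    [0, 0, 0, 0, 0, 3],
    [0, 0, 0, 0, 0, 6],
    [0, 0, 0, 0, 0, 7],
    [0, 0, 0, 0, 0, 7],
    [0, 0, 0, 0, 0, 7],
    [0, 0, 0, 0, 0, 7],
    [0, 0, 0, 0, 0, 7],
    [0, 0, 0, 0, 0, 7],
    [0, 0, 0, 0, 0, 6],
    [0, 0, 0, 0, 0, 4],
    [0, 0, 0, 0, 0, 2],
    [0, 0, 0, 0, 0, 0],
  ],
)

```text
time: 7.72
position: [0.5171, -0.0459, 0.2428]
tool_rot: [0.06, 0.998, -0.0, -0.0]
ft_force: [-1.3, -4.9, 0.2]
grip_width: 0.014
grip_force: 20.0
```

Run:
```python
from m import *
tool();print(get_obs()['moment'])
```

```text
t 7.725 pos [ 0.5171 -0.0459  0.2428] phi 83.1 z [-8.e-04 -9.e-04 -1.e+00] f [-1.3 -4.9  0.2] 0.013991918174780788 19.999882264528424
[-0.85385667  0.30051622  0.01868367]
```

Emit:
step_arm(
  rows=[
    [0, 0, 0, 0, 0, 2],
    [0, 0, 0, 0, 0, 2],
    [0, 0, 0, 0, 0, 2],
    [0, 0, 0, 0, 0, 0],
    [0, 0, 0, 0, 0, 0],
  ],
)

```text
time: 8.35
position: [0.517, -0.046, 0.2427]
tool_rot: [0.009, 1.0, -0.0, -0.0]
ft_force: [-2.9, -6.0, 0.4]
grip_width: 0.014
grip_force: 20.0
```

Run:
```python
from m import *
tool();print(get_obs()['moment'])
```

```text
t 8.35 pos [ 0.517  -0.046   0.2427] phi 88.98 z [-8.e-04 -4.e-04 -1.e+00] f [-2.9 -6.   0.4] 0.013962527058018974 20.000299508683383
[-0.99361666  0.38738664 -0.51761177]
```

The moment jumped to 0.52 N m, so the knob is at its stop. Release, rise and verify.

Emit:
step_arm(
  rows=[
    [0, 0, 0, 0, 0, 0],
    [0, 0, 0, 0, 0, 0],
    [0, 0, 0, 0, 0, 0],
    [0, 0, 0.01, 0, 0, 0],
    [0, 0, 0.025, 0, 0, 0],
    [0, 0, 0.035, 0, 0, 0],
    [0, 0, 0.035, 0, 0, 0],
    [0, 0, 0.03, 0, 0, 0],
    [0, 0, 0.015, 0, 0, 0],
    [0, 0.0, 0, 0, 0, 0],
  ],
  jaw=0.087,
)

```text
time: 9.6
position: [0.5174, -0.0453, 0.3937]
tool_rot: [0.008, 1.0, -0.0, 0.001]
ft_force: [0.2, 0.5, -0.6]
grip_width: 0.0865
grip_force: 0.0
```

Run:
```python
from m import *
tool()
c=shot('wrist');W=c['W'];z=W[...,2]
box=(W[...,0]>.38)&(W[...,0]<.68)&(W[...,1]>-.2)&(W[...,1]<.3)
for nm,m in [('base',box&(abs(z-.04)<.006)),('knobtop',box&(z>.0785)&(z<.1)&(W[...,1]<.02))]:
    p=np.ascontiguousarray(W[m].astype(np.float32)[:,:2])
    print(nm,len(p),cv2.minAreaRect(p) if len(p)>5 else 0,pca(p))
```

```text
t 9.6 pos [ 0.5174 -0.0453  0.3937] phi 89.09 z [ 2.4e-03 -7.0e-04 -1.0e+00] f [ 0.2  0.5 -0.6] 0.08648375690928421 0.0
base 41462 ((0.5224134922027588, 0.05802492797374725), (0.33796727657318115, 0.18804624676704407), 86.89303588867188) 99.09978847260349
knobtop 843 ((0.5170919895172119, -0.04601949825882912), (0.01399903278797865, 0.041157811880111694), 86.26815032958984) 176.52377100086366
```

Knob verified: its bar is at 176.5° and the base x is at 176.9°. Now go over the dish.

Emit:
step_arm(
  rows=[
    [0, 0.008, 0, 0, 0, -4],
    [0.001, 0.016, 0, 0, 0, -8],
    [0.001, 0.018, 0, 0, 0, -8.6],
    [0.001, 0.018, 0, 0, 0, -8.6],
    [0.001, 0.018, 0, 0, 0, -8.6],
    [0.001, 0.018, 0, 0, 0, -8.6],
    [0.001, 0.018, 0, 0, 0, -8.6],
    [0.001, 0.018, 0, 0, 0, -8.6],
    [0.001, 0.018, 0, 0, 0, -8.6],
    [0.001, 0.018, 0, 0, 0, -8.6],
    [0.001, 0.014, 0, 0, 0, -8],
    [0, 0.007, 0, 0, 0, -4],
  ],
)

```text
time: 11.15
position: [0.5269, 0.1443, 0.3908]
tool_rot: [0.73, 0.683, -0.001, -0.001]
ft_force: [0.0, 0.0, -0.2]
grip_width: 0.0866
grip_force: 0.0
```

Emit:
step_arm(
  rows=[
    [0, 0, 0, 0, 0, 0],
    [0, 0, 0, 0, 0, 0],
  ],
)

```text
time: 11.4
position: [0.5271, 0.1433, 0.3917]
tool_rot: [0.729, 0.684, -0.001, -0.001]
ft_force: [0.1, 0.1, -0.0]
grip_width: 0.087
grip_force: 0.0
```

Run:
```python
from m import *
tool()
c=shot('wrist');W=c['W'];z=W[...,2];cv2.imwrite('pics/w2.png',c['pixels'])
box=(W[...,0]>.38)&(W[...,0]<.68)&(W[...,1]>-.2)&(W[...,1]<.3)
for nm,m in [('base',box&(abs(z-.04)<.006)),('bar',box&(z>.139)&(z<.155))]:
    p=np.ascontiguousarray(W[m].astype(np.float32)[:,:2])
    print(nm,len(p),cv2.minAreaRect(p) if len(p)>5 else 0,pca(p),np.median(z[m]))
for l in ['dish','ball_center']:
    for r in cut_out(l,'wrist'): print(l,r['confidence'],r['extent'],np.nanmedian(W[r['region']],0))
```

```text
t 11.4 pos [0.5271 0.1433 0.3917] phi -3.67 z [-2.1e-03 -3.0e-04 -1.0e+00] f [ 0.1  0.1 -0. ] 0.08697503097688236 0.0
base 23939 ((0.523341178894043, 0.06782062351703644), (0.32280415296554565, 0.189133882522583), 86.82965087890625) 82.58589215919278 0.04066166381056335
bar 4314 ((0.5268968939781189, 0.1506424993276596), (0.137496680021286, 0.01458097342401743), 86.36445617675781) 86.06477842202943 0.142692150213578
dish 0.87 [307.8, 201.2, 218.2, 206.1] [0.52912239 0.14637529 0.05602801]
ball_center 0.53 [284.8, 190.9, 38.0, 25.6] [0.52075139 0.14517393 0.07173281]
```

View pics/w2.png

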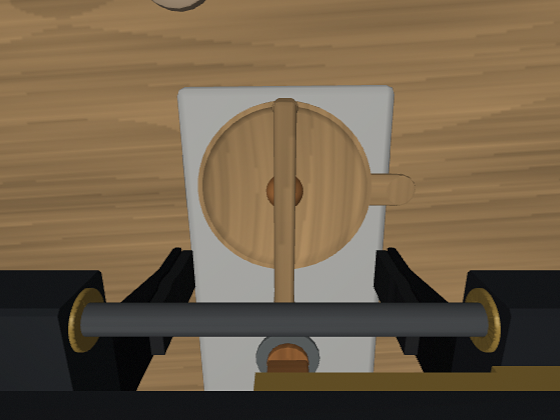

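The view shows the handle bar centred between the fingers, the ball at px (285,191) and the tab pointing along +x. Descend.

Emit:
step_arm(
  rows=[
    [-0.0005, -0.001, -0.01, 0, 0, 0],
    [0, 0, -0.022, 0, 0, 0],
    [0, 0, -0.025, 0, 0, 0],
    [0, 0, -0.02, 0, 0, 0],
    [0, 0, -0.011, 0, 0, 0],
    [0, 0, -0.005, 0, 0, 0],
    [0, 0, 0, 0, 0, 0],
  ],
)

```text
time: 12.42
position: [0.5269, 0.1425, 0.2998]
tool_rot: [0.73, 0.684, 0.0, 0.0]
ft_force: [0.9, -0.3, 0.6]
grip_width: 0.0871
grip_force: 0.0
```

Emit:
step_arm(
  rows=[
    [0, 0, 0, 0, 0, 0],
    [0, 0, 0, 0, 0, 0],
    [0, 0, 0, 0, 0, 0],
    [0, 0, 0, 0, 0, 0],
    [0, 0, 0, 0, 0, 0],
    [0, 0, 0, 0, 0, 0],
  ],
  jaw=0.022,
  squeeze=8,
)

```text
time: 13.18
position: [0.5268, 0.1426, 0.2997]
tool_rot: [0.73, 0.684, -0.0, -0.0]
ft_force: [-0.5, -0.3, -0.5]
grip_width: 0.035
grip_force: 0.0
```

Emit:
step_arm(
  rows=[
    [0, 0, 0, 0, 0, 0],
    [0, 0, 0, 0, 0, 0],
    [0, 0, 0, 0, 0, 0],
    [0, 0, 0, 0, 0, 0],
  ],
)

```text
time: 13.68
position: [0.5268, 0.1426, 0.2997]
tool_rot: [0.73, 0.684, -0.0, -0.0]
ft_force: [0.5, -0.1, 0.7]
grip_width: 0.0223
grip_force: 0.0
```

Emit:
step_arm(
  rows=[
    [0, 0, 0, 0, 0, 0],
    [0, 0, 0, 0, 0, 0],
    [0, 0, 0, 0, 0, 0],
  ],
  jaw=0.016,
)

```text
time: 14.05
position: [0.5268, 0.1426, 0.2997]
tool_rot: [0.73, 0.684, -0.0, -0.0]
ft_force: [0.8, -0.1, -0.3]
grip_width: 0.0163
grip_force: 0.0
```

Emit:
step_arm(
  rows=[
    [0, 0, 0, 0, 0, 0],
    [0, 0, 0, 0, 0, 0],
    [0, 0, 0, 0, 0, 0],
    [0, 0, 0, 0, 0, 0],
  ],
  jaw=0.0,
)

```text
time: 14.55
position: [0.5267, 0.1425, 0.2997]
tool_rot: [0.73, 0.684, -0.0, -0.0]
ft_force: [-0.5, 0.3, -0.2]
grip_width: 0.0139
grip_force: 8.0
```

Emit:
step_arm(
  rows=[
    [0, 0, 0, 0, 0, 0],
    [0, 0, 0, 0, 0, 0],
    [0, 0, 0, 0, 0, 0],
  ],
  squeeze=35,
)

```text
time: 14.92
position: [0.5267, 0.1426, 0.2997]
tool_rot: [0.73, 0.684, -0.0, -0.0]
ft_force: [0.1, 0.3, -0.0]
grip_width: 0.014
grip_force: 35.0
```

Emit:
step_arm(
  rows=[
    [0, 0, 0.0005, 0, 0, 0],
    [0, 0, 0.001, 0, 0, 0],
    [0, 0, 0.0015, 0, 0, 0],
    [0, 0, 0.002, 0, 0, 0],
    [0, 0, 0.0015, 0, 0, 0],
    [0, 0, 0.001, 0, 0, 0],
    [0, 0, 0.0005, 0, 0, 0],
    [0, 0, 0, 0, 0, 0],
    [0, 0, 0, 0, 0, 0],
  ],
)

```text
time: 16.05
position: [0.5268, 0.1425, 0.3077]
tool_rot: [0.73, 0.684, -0.0, -0.0]
ft_force: [0.2, 0.3, -3.0]
grip_width: 0.0135
grip_force: 35.0
```

```bash
cat > chk.py <<'E'
from m import *
import sys
tool()
ims=[]
for n in ['side','wrist']:
    c=shot(n);W=c['W'];z=W[...,2]
    rd=cut_out('dish',n);rb=cut_out('ball_center',n)
    if rd: m=rd[0]['region'];w=W[m];print(n,'dish',rd[0]['confidence'],np.nanmedian(w,0),np.nanmin(w,0),np.nanmax(w,0))
    if rb: print(n,'ball',rb[0]['confidence'],rb[0]['extent'],np.nanmedian(W[rb[0]['region']],0))
    ims.append(c['pixels'])
cv2.imwrite(sys.argv[1],np.hstack([cv2.resize(ims[0][130:330,180:400],(400,364)),cv2.resize(ims[1],(400,300))[:, :] if 0 else cv2.copyMakeBorder(cv2.resize(ims[1],(400,300)),0,64,0,0,0)]))
E
python3 chk.py pics/c1.png
```

```text
t 16.05 pos [0.5268 0.1425 0.3077] phi -3.72 z [-2.e-04 -0.e+00 -1.e+00] f [ 0.2  0.3 -3. ] 0.013507864927641505 34.99732939526439
side dish 0.91 [0.52606218 0.15355351 0.06203383] [ 0.45150552 -0.07186708  0.03726941] [0.6392019  0.22285902 0.20073162]
side ball 0.67 [290.1, 259.7, 11.8, 11.0] [0.52180575 0.15279133 0.07663998]
wrist dish 0.6 [0.53025704 0.16118053 0.06430457] [0.43978586 0.10042886 0.00080207] [0.65039432 0.21960927 0.20144993]
wrist ball 0.67 [284.8, 228.9, 51.7, 29.9] [0.52194426 0.14557037 0.07937847]
```

View pics/c1.png

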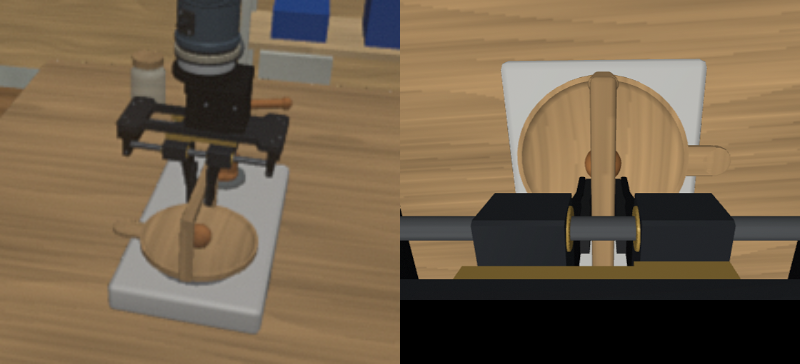

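The dish is clear of its seat and level, with the ball in its middle (side crop px (200,236)). Lift smoothly.

Emit:
step_arm(
  rows=[
    [0, 0, 0.002, 0, 0, 0],
    [0, 0, 0.004, 0, 0, 0],
    [0, 0, 0.007, 0, 0, 0],
    [0, 0, 0.009, 0, 0, 0],
    [0, 0, 0.011, 0, 0, 0],
    [0, 0, 0.012, 0, 0, 0],
    [0, 0, 0.012, 0, 0, 0],
    [0, 0, 0.011, 0, 0, 0],
    [0, 0, 0.009, 0, 0, 0],
    [0, 0, 0.007, 0, 0, 0],
    [0, 0, 0.005, 0, 0, 0],
    [0, 0, 0.003, 0, 0, 0],
  ],
)

```text
time: 17.85
position: [0.5268, 0.1426, 0.3999]
tool_rot: [0.73, 0.684, -0.0, -0.0]
ft_force: [-0.1, 0.4, -2.7]
grip_width: 0.0136
grip_force: 35.0
```

Emit:
step_arm(
  rows=[
    [0, 0, 0.001, 0, 0, 0],
    [0, 0, 0, 0, 0, 0],
    [0, 0, 0, 0, 0, 0],
    [0, 0, 0, 0, 0, 0],
  ],
)

```text
time: 18.35
position: [0.5268, 0.1426, 0.4006]
tool_rot: [0.73, 0.684, -0.0, -0.0]
ft_force: [0.2, -0.5, -2.8]
grip_width: 0.0135
grip_force: 35.0
```

```bash
python3 chk.py pics/c2.png
```

```text
t 18.35 pos [0.5268 0.1426 0.4006] phi -3.72 z [-4.e-04 -0.e+00 -1.e+00] f [ 0.2 -0.5 -2.8] 0.013468718172292098 34.99743852764368
side dish 0.76 [0.52626053 0.15181428 0.15499356] [ 0.45179222 -0.36062733 -0.00421567] [0.67256209 0.22217742 0.25777388]
side ball 0.49 [292.6, 225.6, 6.1, 11.7] [0.52125042 0.15303232 0.16985287]
wrist dish 0.75 [0.53028069 0.16107262 0.15733309] [ 0.40076868 -0.04032392 -0.00089567] [0.71447712 0.21967412 0.29598346]
wrist ball 0.89 [282.4, 231.3, 50.7, 31.5] [0.53634591 0.14473097 0.17240914]
```

View pics/c2.png

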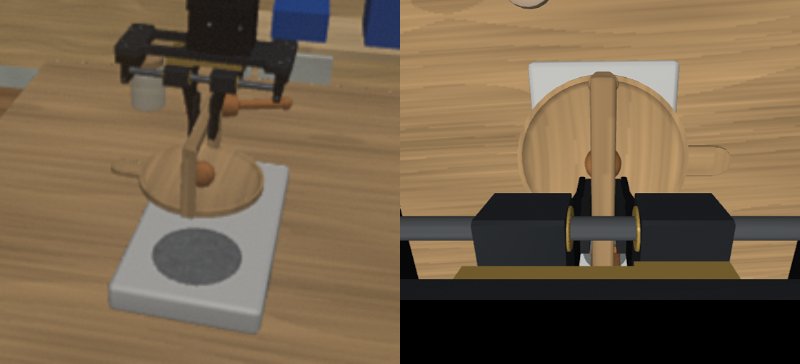

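Lifted, level, ball still centred, with the seat felt visible below. Now the quarter turn, smoothly.

Emit:
step_arm(
  rows=[
    [0, 0, 0, 0, 0, 0.5],
    [0, 0, 0, 0, 0, 1],
    [0, 0, 0, 0, 0, 2],
    [0, 0, 0, 0, 0, 3],
    [0, 0, 0, 0, 0, 4],
    [0, 0, 0, 0, 0, 4.5],
    [0, 0, 0, 0, 0, 5],
    [0, 0, 0, 0, 0, 5],
    [0, 0, 0, 0, 0, 5],
    [0, 0, 0, 0, 0, 5],
    [0, 0, 0, 0, 0, 5],
    [0, 0, 0, 0, 0, 5],
  ],
)

```text
time: 20.15
position: [0.5268, 0.1426, 0.4007]
tool_rot: [0.411, 0.912, -0.0, -0.0]
ft_force: [-0.3, -0.7, -3.4]
grip_width: 0.0136
grip_force: 35.0
```

Emit:
step_arm(
  rows=[
    [0, 0, 0, 0, 0, 5],
    [0, 0, 0, 0, 0, 5],
    [0, 0, 0, 0, 0, 5],
    [0, 0, 0, 0, 0, 5],
    [0, 0, 0, 0, 0, 5],
    [0, 0, 0, 0, 0, 5],
    [0, 0, 0, 0, 0, 4.5],
    [0, 0, 0, 0, 0, 4],
    [0, 0, 0, 0, 0, 3],
    [0, 0, 0, 0, 0, 2.2],
    [0, 0, 0, 0, 0, 1.2],
    [0, 0, 0, 0, 0, 0.5],
  ],
)

```text
time: 21.65
position: [0.5268, 0.1426, 0.4007]
tool_rot: [0.029, 1.0, -0.0, -0.0]
ft_force: [-0.5, 0.2, -3.2]
grip_width: 0.0136
grip_force: 35.0
```

Emit:
step_arm(
  rows=[
    [0, 0, 0, 0, 0, 0],
    [0, 0, 0, 0, 0, 0],
    [0, 0, 0, 0, 0, 0],
    [0, 0, 0, 0, 0, 0],
    [0, 0, 0, 0, 0, 0],
    [0, 0, 0, 0, 0, 0],
  ],
)

```text
time: 22.4
position: [0.5268, 0.1425, 0.4007]
tool_rot: [0.029, 1.0, -0.0, -0.0]
ft_force: [-0.4, -0.6, -2.7]
grip_width: 0.0137
grip_force: 35.0
```

```bash
python3 chk.py pics/c3.png
```

```text
t 22.4 pos [0.5268 0.1425 0.4007] phi 86.68 z [-1.e-04 -0.e+00 -1.e+00] f [-0.4 -0.6 -2.7] 0.013732054398152579 34.9974213168025
side dish 0.7 [0.52695468 0.14872482 0.15521351] [ 0.45002779 -0.32239963 -0.00446824] [0.6924199  0.2581905  0.29093613]
side ball 0.48 [289.3, 228.4, 14.0, 12.1] [0.52593688 0.15380225 0.16861204]
wrist dish 0.78 [0.50836211 0.14644868 0.15749843] [ 0.44991991  0.03281073 -0.00081303] [0.62234436 0.33309168 0.24627381]
wrist ball 0.65 [283.0, 229.8, 49.3, 31.2] [0.52457567 0.13253044 0.17264712]
```

View pics/c3.png

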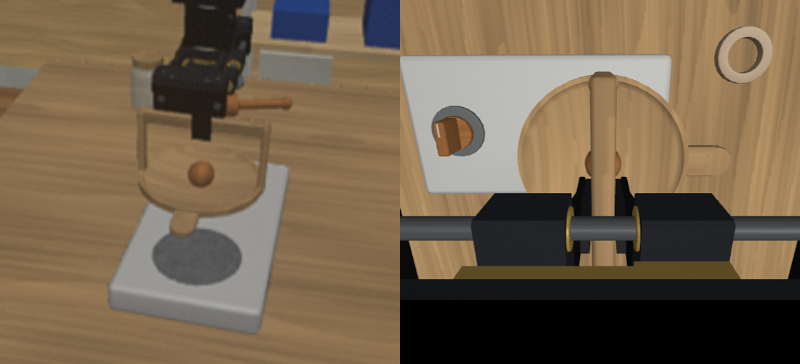

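The tab now points to the rail side (+y), with the ball in the middle at side crop px (201,173) and the dish level. The knob bar is still across the base. Settle and hand in.

Emit:
step_arm(
  rows=[
    [0, 0, 0, 0, 0, 0],
    [0, 0, 0, 0, 0, 0],
    [0, 0, 0, 0, 0, 0],
    [0, 0, 0, 0, 0, 0],
    [0, 0, 0, 0, 0, 0],
    [0, 0, 0, 0, 0, 0],
    [0, 0, 0, 0, 0, 0],
    [0, 0, 0, 0, 0, 0],
  ],
)

```text
time: 23.7
position: [0.5268, 0.1426, 0.4007]
tool_rot: [0.029, 1.0, -0.0, -0.0]
ft_force: [0.9, -0.1, -3.5]
grip_width: 0.0135
grip_force: 35.0
```

```bash
python3 -c "from rig import *;print(hand_in())"
```

```text
the job is handed in; nothing more can be done
None
```

I handed the job in at about 24 s; no verdict came back, but by my last checks the knob is at its off stop and the dish is held level about 10 cm above its seat, with the tab towards the hook rail and the ball in the middle.

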